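# Set up the whetstone and draw the large knife

## Robot

A 6-joint arm with a two-finger parallel gripper is mounted at the origin on a cart in front of the work surface, level with it; the furniture and walls round the work are solid. World frame = base frame: x ahead of the robot, y to its left, z up, the work surface at z = 0. Lengths are in m, angles in rad, forces in N, time in s.
With the tool pointing down it reaches from about 0.275 to 0.85 m from the base axis. Payload 19 kg.
Tool frame: the origin (TCP) lies between the finger pads; the fingertips stand ahead of it and the grasp point (between the pads) lies 6 mm ahead of it (robot.tip_extent is the z of the fingertips in the tool frame, in m); z points along the fingers, y is the line along which they close (so a half turn about z gives the same grasp; the last joint's range is limited). The gripper opens to 85 mm and grips with 20 to 120 N. Pads are 22 mm wide; open, the fingers measure 114 mm over their backs; the gripper's body (76 mm by 85 mm) begins 54 mm behind the grasp point. The pads swing forward as they close: fully open they stand 13 mm farther back than shut.
Start: joints at [-1.287, 0.15, 1.437, -0, 1.554, -0.134], TCP at [0.233, -0.526, 0.256] pointing down, gripper open.
Joint ranges: [-2.8, 2.8], [-0.68, 2.1], [0.12, 2.68], [-1.39, 4.53], [0.16, 2.79], [-2.81, 2.81]. Speed limits (rad/s): [1.89, 1.89, 2.22, 3.01, 3.01, 3.01].

## Interface

Orientations are given as a unit quaternion [x, y, z, w].
In Python, from cell import robot gives the robot as it stands.
- The arm moves only by the tool shift_gripper, called after "Emit:" as a command line: name --pt "numbers of a row" for each row, then --argument value for the rest. Schema: {"type":"object","properties":{"offsets":{"type":"array","items":{"type":"array","items":{"type":"number"},"minItems":6,"maxItems":6},"minItems":1,"maxItems":20},"aperture":{"type":"number"},"clamp_n":{"type":"number"},"only":{"type":"string"},"quiet":{"type":"boolean"},"lines":{"type":"string"}},"required":["offsets"],"additionalProperties":false}. offsets is a list of rows, 1 to 20 of them, each of 6 numbers: dx, dy, dz in m, then a rotation vector rx, ry, rz in rad; each row shifts and turns the commanded pose from where the row before left it, along the tool's axes as they then stand; what a row does not reach is not made up. A row lasts 1/12 s, in which the tool goes at most 0.0417 m and 0.125 rad, less where a joint would pass 70% of its speed; a pose out of reach is approached as far as the arm can. aperture is the finger opening in m, set as the call begins (left out keeps the last). The fingers move at their own pace and stop on an object; clamp_n is the grip in N (left out, the last holds). Time passes only in rows, so rows that do not move let the fingers close. The tool returns the time, the measured TCP pose, the force, the opening and the grip force at its end. only (a regular expression) keeps the lines of the reply that match it, lines (a string "A,B") keeps lines A to B, and quiet returns only ok. Input that does not fit is refused with a message, and nothing moves.
- robot.observe(): the state, without advancing time (a new reading comes with each control period).
- robot.grab_frame(name): name is "scene" or "side" or "wrist"; returns the picture (420x560x3 uint8, red, green, blue); there is no depth.
- robot.camera_params(name): a dict with "intrinsics" (3x3 intrinsics, pixels), "D" ([k1, k2, p1, p2, k3] as OpenCV has them; the pictures are not rectified), "world_from_camera" (4x4, takes a point from camera to world coordinates); the wrist camera has in their place "T_tool_cam" (4x4, takes a point from camera to tool coordinates, whose origin is the TCP and whose axes are the flange's). Camera axes: x right, y down, z forward; pixel columns grow to the right and rows downward; lengths in m; the calibration is good to about 2 mm. A picture is of the moment at which its call begins: read the wrist's pose just before it. camera_params takes no time and is no camera call.
- robot.sign_off(): hands the job in; it is judged then, once.
The state is a dict: "time": time; "joints": joint angles; "dq": joint speeds; "effort": joint torques, N m; "tool_pos": TCP position; "tool_rot": TCP orientation; "ft_force": force on the tool from outside, world axes, zero at the start; "ft_torque": the same for the moment, N m; "grip_width": finger opening in m; "grip_force": force on a finger pad.
Only numpy, scipy, OpenCV 4.12 (cv2) and the standard library are available. Lean on these libraries where they do the work, as an engineer would, in place of code of your own. Each camera call takes 0.05 s, during which the arm holds its last target. There are 200 camera calls.

## Task

Get ready to sharpen the large knife. Lay the wooden riser block flat and squarely in the middle of the rubber mat, then lay the whetstone squarely on top of the riser so that the edges of the pile line up, and let go of both. Then draw the large knife (the one with the longer, thicker handle) out of the knife block, turn it until its blade lies flat and crosswise to the stone, and finish while still holding it there, with the middle of the blade over the middle of the stone, a few centimetres above it and touching nothing but your fingers. Leave the small knife in the block and do not knock the food about.

Things in the scene. Friction and masses are not known exactly. Their poses are not given: they have to be found in the camera images.
- mat: Thin black rubber anti-slip mat, 200 x 80 x 3 mm, stuck to the table. Origin: centre of its underside; x along its length, z up. Its length points roughly away from the robot.
- riser: Block of light wood with a thin black rubber pad at each end of its upper and lower faces, 180 x 60 x 30 mm, about 0.25 kg, lying flat and loose on the table to the left. Origin: centre of its underside; x along its length, y along its 60 mm width, z up. Take it from above across its width.
- riser_top (a point): Centre of the riser's top face, 30 mm above its underside.
- stone: Grey whetstone without any wood, 180 x 60 x 25 mm, about 0.55 kg, lying flat and loose on the table to the left beside the riser (either may be the farther one). Origin: centre of its underside; x along its length, y along its 60 mm width, z up. Take it from above across its width.
- stone_top (a point): Centre of the whetstone's top face, 25 mm above its underside; in the finished pile it is 58 mm above the table.
- knife_block: Heavy fixed wooden knife block at the back right, 160 mm wide, 160 mm high, on a dark 170 x 160 mm foot board. Origin on the table under its rear part; x to its back, z up. Its sloping front face, with the handles, looks up and toward its -x. Two slots side by side, at y = +38 and -38 mm; either knife may be in either.
- slot_mouths (a point): On the block's front face, midway between the two slot mouths, 138 mm above the table. The slots are 46 mm wide and 6 mm high, run straight, and going outward rise at 50 degrees above level toward the block's -x; the knives lie in them on their flats and are drawn straight out along that slope.
- large_knife: Large knife, 0.16 kg, in the block down to its bolster. Origin where bolster and blade meet, on the centre line; x to the tip, y to the spine, z square to the flat. Blade 130 long, 42 (y) high, 2.2 mm thick; bolster 14 mm; black handle from x = -14 to -124 mm, 26 (y) by 18 mm (z). In the block x points down and back, 50 degrees below level, y is level. Draw it 130 mm to free the tip.
- large_knife_grip (a point): Middle of the large knife's handle, at x = -69 mm in its frame: can be pinched from above across the 26 mm, with 52 mm free between the two handles.
- large_knife_blade (a point): Middle of the large knife's blade, at x = +65 mm in its frame.
- small_knife: The small knife in the other slot, to be left there: handle 78 x 21 x 16 mm, same frame convention (origin at the bolster, x toward the tip).
- onion: Bystander: red onion, about 67 mm, on the table to the back left.
- garlic: Bystander: the garlic bulb nearer the jar, about 59 mm, on the table behind the work.
- mushroom: Bystander: brown mushroom, 37 mm, near the front edge of the table.
- ginger: Bystander: finger of dried ginger, 48 x 21 x 14 mm, on the table in front of the knife block.

How it is judged:
By the outcome, as a careful person would: the job done as asked, in the order asked, and still so for the second after the job is handed in, while the arm keeps its last pose, push and grip.
It also fails if it takes over 64 s, if anything falls off the work surface, if the arm or the gripper's body presses on something with over 40 N, if the wrist force passes 120 N, or if a joint passes its speed limit or range.

## Working session

There is one attempt and no reset: what is moved stays moved. The work goes in short steps, Python scripts to look and compute and a tool call to move; the robot and the scene stay as the last step left them, time stands still between calls to the robot, and variables do not carry over. Pictures are saved under pics/ and viewed, at most 10 in all, crops included, and the job is handed in when it is done.

```bash
ls; mkdir -p pics
```

Run:
```python
from cell import robot
import cv2, numpy as np
np.set_printoptions(precision=4,suppress=True)
print(robot.observe(), robot.tip_extent)
a=[robot.grab_frame(n) for n in("scene","side","wrist")]
for n,i in zip(("scene","side","wrist"),a):
    cv2.imwrite(f"pics/{n}0.png",cv2.cvtColor(i,cv2.COLOR_RGB2BGR)); print(n,robot.camera_params(n))
```

```text
cell.py
pics
{'time': 0.0, 'joints': array([-1.287 ,  0.151 ,  1.438 ,  0.    ,  1.5538, -0.134 ]), 'dq': array([ 0.0012,  0.0001, -0.0006,  0.0004, -0.0008, -0.0001]), 'effort': array([  0.0017, -71.3051, -57.0862,  -0.0003,   0.009 ,   0.0001]), 'tool_pos': array([ 0.2332, -0.5253,  0.2557]), 'tool_rot': array([ 0.9783,  0.2074, -0.    , -0.0006]), 'ft_force': array([-0.2189, -0.1033, -0.3299]), 'ft_torque': array([ 0.032 , -0.0282,  0.0297]), 'grip_force': 0.0, 'grip_width': 0.08582673223193407} 0.025
scene {'intrinsics': array([[528.0049,   0.    , 273.2565],
       [  0.    , 528.0049, 208.0155],
       [  0.    ,   0.    ,   1.    ]]), 'D': array([-0.2011,  0.    ,  0.    ,  0.    ,  0.    ]), 'world_from_camera': array([[ 0.5357, -0.4305,  0.7264, -0.4088],
       [-0.8444, -0.2671,  0.4644, -0.4741],
       [-0.0059, -0.8621, -0.5066,  0.7988],
       [ 0.    ,  0.    ,  0.    ,  1.    ]])}
side {'intrinsics': array([[491.4632,   0.    , 270.3012],
       [  0.    , 491.4632, 206.9156],
       [  0.    ,   0.    ,   1.    ]]), 'D': array([-0.1523,  0.    ,  0.    ,  0.    ,  0.    ]), 'world_from_camera': array([[ 0.979 , -0.1191,  0.1656,  0.3332],
       [-0.2031, -0.4919,  0.8466, -0.8411],
       [-0.0194, -0.8625, -0.5057,  0.7239],
       [ 0.    ,  0.    ,  0.    ,  1.    ]])}
wrist {'intrinsics': array([[373.6505,   0.    , 281.1125],
       [  0.    , 373.6505, 212.8533],
       [  0.    ,   0.    ,   1.    ]]), 'D': array([-0.0959,  0.    ,  0.    ,  0.    ,  0.    ]), 'T_tool_cam': array([[ 0.0006, -0.9501, -0.3119,  0.08  ],
       [ 1.    ,  0.0006,  0.0001,  0.0006],
       [ 0.0001, -0.3119,  0.9501, -0.1173],
       [ 0.    ,  0.    ,  0.    ,  1.    ]])}
```
View pics/scene0.png

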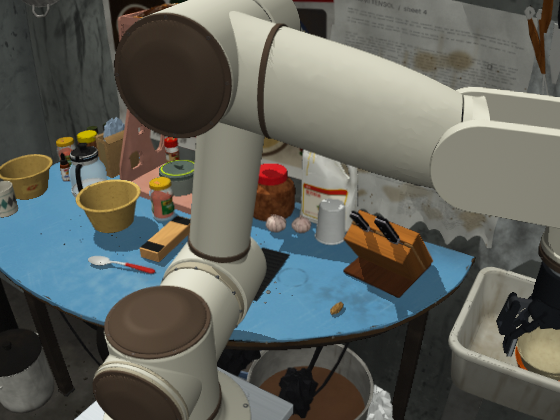

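View pics/side0.png

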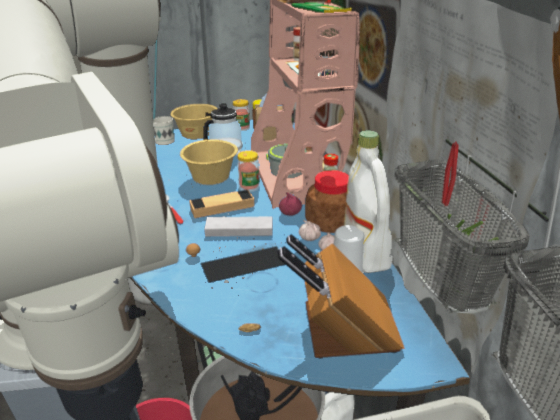

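The side view shows the riser at about (222,203), the stone at (238,227), the mat at (242,263), and the knife handles at about (295,250) and (300,275). The scene view shows the riser at (165,241) and the block at (388,250). The arm hides the rest.

Create h.py:
```python
from cell import robot
import cv2, numpy as np
from scipy.spatial.transform import Rotation as R
np.set_printoptions(precision=4,suppress=True)
def cam(n,st=None):
    p=robot.camera_params(n)
    if n!="wrist": return p["intrinsics"],p["D"],p["world_from_camera"]
    st=st or robot.observe()
    T=np.eye(4);T[:3,:3]=R.from_quat(st["tool_rot"]).as_matrix();T[:3,3]=st["tool_pos"]
    return p["intrinsics"],p["D"],T@p["T_tool_cam"]
def rays(c,px):
    K,D,T=c
    u=cv2.undistortPoints(np.array(px,float).reshape(-1,1,2),K,D).reshape(-1,2)
    d=np.c_[u,np.ones(len(u))]@T[:3,:3].T
    return T[:3,3],d/np.linalg.norm(d,axis=1,keepdims=True)
def onplane(c,px,z):
    o,d=rays(c,px); return o+d*((z-o[2])/d[:,2])[:,None]
def tri(cs,pxs):  # one point, several views -> point, residual
    A=np.zeros((3,3));b=np.zeros(3);L=[]
    for c,p in zip(cs,pxs):
        o,d=rays(c,[p]);M=np.eye(3)-np.outer(d[0],d[0]);A+=M;b+=M@o;L.append((M,o))
    x=np.linalg.solve(A,b); return x,[np.linalg.norm(M@(x-o)) for M,o in L]
def shot(n,name):
    st=robot.observe(); i=robot.grab_frame(n)[:,:,::-1].copy(); cv2.imwrite(f"pics/{name}.png",i)
    np.savez(f"pics/{name}.npz",p=st["tool_pos"],q=st["tool_rot"]); return i,cam(n,st)
def load(name,n="wrist"):
    z=np.load(f"pics/{name}.npz"); return cv2.imread(f"pics/{name}.png"),cam(n,dict(tool_pos=z["p"],tool_rot=z["q"]))
def go(pos,Rm,st=None):  # total tool-frame shift and rotvec from present pose
    st=st or robot.observe(); R0=R.from_quat(st["tool_rot"])
    return R0.inv().apply(np.array(pos)-st["tool_pos"]),(R0.inv()*R.from_matrix(Rm)).as_rotvec()
def quad(mask,minarea=300):
    cs=cv2.findContours(mask,cv2.RETR_EXTERNAL,cv2.CHAIN_APPROX_NONE)[0]
    return [c for c in sorted(cs,key=cv2.contourArea,reverse=True) if cv2.contourArea(c)>minarea]
```

Run:
```python
from h import *
c=cam("side")
for n,p,z in [("riser",[222,203],.03),("stone",[238,224],.025),("mat",[242,263],.003),("block fl",[313,352],0),("block fr",[401,347],0),("mush",[193,250],.02),("ging",[250,328],.01),("onion",[290,204],.03),("garlic",[310,230],.03),("h1 end",[283,250],.22),("h1b",[320,286],.14),("h2end",[286,237],.22),("h2b",[325,262],.14)]:
    print(n,onplane(c,[p],z))
```

```text
riser [[0.4312 0.3745 0.03  ]]
stone [[0.4601 0.2612 0.025 ]]
mat [[0.4473 0.1174 0.003 ]]
block fl [[ 0.5376 -0.1971  0.    ]]
block fr [[ 0.7105 -0.2267  0.    ]]
mush [[0.3336 0.1752 0.02  ]]
ging [[ 0.4276 -0.114   0.01  ]]
onion [[0.6177 0.3234 0.03  ]]
garlic [[0.6361 0.1811 0.03  ]]
h1 end [[ 0.4895 -0.1499  0.22  ]]
h1b [[ 0.555  -0.1677  0.14  ]]
h2end [[ 0.504  -0.1111  0.22  ]]
h2b [[ 0.5857 -0.0992  0.14  ]]
```

Emit:
shift_gripper --pt "0 0 0 0 0 0.105" --pt "0 0 0 0 0 0.105" --pt "0 0 0 0 0 0.105" --pt "0 0 0 0 0 0.103" --pt "0.0165 -0.035 -0.0083 0 0 0" --pt "0.0165 -0.035 -0.0083 0 0 0" --pt "0.0165 -0.035 -0.0083 0 0 0" --pt "0.0165 -0.035 -0.0083 0 0 0" --pt "0.0165 -0.035 -0.0083 0 0 0" --pt "0.0165 -0.035 -0.0083 0 0 0" --pt "0.0165 -0.035 -0.0083 0 0 0" --pt "0.0165 -0.035 -0.0083 0 0 0" --pt "0.0165 -0.035 -0.0083 0 0 0" --pt "0.0165 -0.035 -0.0083 0 0 0" --pt "0.0165 -0.035 -0.0083 0 0 0" --pt "0.0165 -0.035 -0.0083 0 0 0" --pt "0.0165 -0.035 -0.0083 0 0 0" --pt "0.0165 -0.035 -0.0083 0 0 0" --pt "0.0165 -0.035 -0.0083 0 0 0" --pt "0 0 0 0 0 0"

```text
time: 1.82
tool_pos: [0.4826, 0.0045, 0.3817]
tool_rot: [1.0, 0.002, 0.001, -0.001]
ft_force: [-0.5, -1.1, -0.6]
grip_width: 0.0857
grip_force: 0.0
```

```bash
python3 -c "
from h import *
shot('wrist','wB')"
```

Emit:
shift_gripper --pt "0.004 -0.038 0.002 0 0 0" --pt "0.004 -0.038 0.002 0 0 0" --pt "0.004 -0.038 0.002 0 0 0" --pt "0.004 -0.038 0.002 0 0 0" --pt "0.004 -0.038 0.002 0 0 0" --pt "0.004 -0.038 0.002 0 0 0" --pt "0 0 0 0 0 0" --pt "0 0 0 0 0 0"

```text
time: 2.53
tool_pos: [0.5049, 0.2282, 0.3679]
tool_rot: [1.0, 0.001, -0.001, 0.0]
ft_force: [0.5, -0.5, -0.5]
grip_width: 0.0857
grip_force: 0.0
```

```bash
python3 -c "
from h import *
shot('wrist','wA')"
```

```text
(no output)
```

View pics/wB.png

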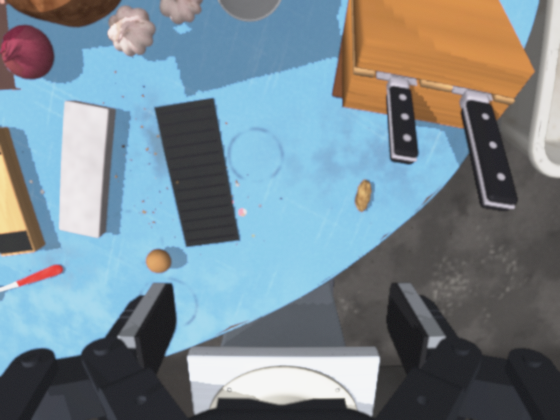

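View pics/wA.png

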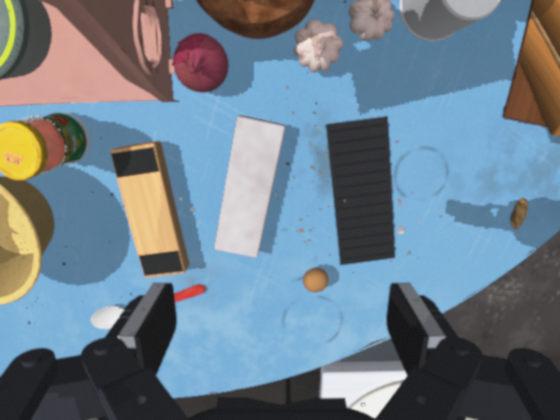

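wB shows the large knife (longer handle) in the right-hand slot, its handle running from (478,97) to (498,207). The stone is at (85,170), the mat at (198,172) and the ginger at (364,195). In wA the riser is at (150,210), the stone at (250,186) and the mat at (361,190). The mushroom is at (315,279).

Add to h.py:
```python
def sub(i,px,w=4):
    g=cv2.cvtColor(i,cv2.COLOR_BGR2GRAY); p=np.array(px,np.float32).reshape(-1,1,2).copy()
    return cv2.cornerSubPix(g,p,(w,w),(-1,-1),(3,30,.01)).reshape(-1,2)
def rect(P): # corners FL,FR,NR,NL -> centre,yaw of length,L,W
    P=np.array(P);c=P.mean(0);d=(P[0]+P[1]-P[2]-P[3])/2;w=(P[0]+P[3]-P[1]-P[2])/2
    return c,np.degrees(np.arctan2(d[1],d[0])),np.linalg.norm(d[:2]),np.linalg.norm(w[:2])
```

Run:
```python
from h import *
A,cA=load("wA");B,cB=load("wB")
pts={"mat":([(327,124),(387,117),(395,258),(341,264)],[(156,106),(213,98),(239,240),(188,247)],.003),
"stone":([(238,117),(285,124),(257,257),(215,248)],[(66,100),(110,106),(101,237),(60,231)],.025)}
for k,(a,b,z) in pts.items():
    a2,b2=sub(A,a),sub(B,b); print(k,np.abs(a2-a).max(1),np.abs(b2-b).max(1))
    P=[tri([cA,cB],[p,q]) for p,q in zip(a2,b2)]
    print(np.array([p[0] for p in P]),[max(p[1]) for p in P])
    print("tri",rect([p[0] for p in P])); print("A",rect(onplane(cA,a2,z)));print("B",rect(onplane(cB,b2,z)))
r=sub(A,[(112,150),(157,143),(187,270),(145,276)]);print(r,rect(onplane(cA,r,.03)))
```

```text
mat [1.5814 1.2277 0.8863 1.312 ] [2.0838 0.3956 0.3659 2.3204]
[[ 0.5444  0.1712  0.0012]
 [ 0.5557  0.0925 -0.0006]
 [ 0.358   0.0641 -0.0007]
 [ 0.3475  0.1429  0.0006]] [np.float64(2.7837837714422825e-05), np.float64(0.00019750994096430334), np.float64(0.00011016138432597156), np.float64(6.370569953943509e-05)]
tri (array([0.4514, 0.1177, 0.0001]), np.float64(8.167828385332363), np.float64(0.19929565331172105), np.float64(0.07946514814816874))
A (array([0.4523, 0.1184, 0.003 ]), np.float64(8.15316481948107), np.float64(0.1979905567998), np.float64(0.07873374144477747))
B (array([0.452 , 0.1171, 0.003 ]), np.float64(8.198117445488416), np.float64(0.19808618937819375), np.float64(0.07937116070272106))
stone [0.9572 1.8194 1.1127 0.5811] [1.1986 2.6205 2.4432 0.    ]
[[0.5557 0.2798 0.0242]
 [0.5446 0.2244 0.0232]
 [0.3696 0.2615 0.0213]
 [0.379  0.3179 0.0208]] [np.float64(0.00011607504067831418), np.float64(0.0005144399868948443), np.float64(0.00020238655936075323), np.float64(0.0016419818396374243)]
tri (array([0.4622, 0.2709, 0.0224]), np.float64(-12.068041210939231), np.float64(0.179872605310933), np.float64(0.05683055238155834))
A (array([0.4635, 0.2705, 0.025 ]), np.float64(-12.039386384872023), np.float64(0.1771366655660269), np.float64(0.056572969232765676))
B (array([0.4628, 0.2695, 0.025 ]), np.float64(-11.661906355625288), np.float64(0.1790387239100104), np.float64(0.05683767329397328))
[[111.0496 153.3366]
 [154.2367 145.7924]
 [187.     270.    ]
 [144.4148 274.9298]] (array([0.4327, 0.3984, 0.03  ]), np.float64(8.705012668903727), np.float64(0.17041720914127867), np.float64(0.058885886406500935))
```

The triangulated mat (0.452, 0.118, z≈0, 199×79 mm) and stone (top z≈0.023, 180×57 mm) agree with the text. Next is a second view of the riser, on the way to it.

Emit:
shift_gripper --pt "-0.004 -0.034 0.009 0 0 0" --pt "-0.004 -0.034 0.009 0 0 0" --pt "-0.004 -0.034 0.009 0 0 0" --pt "-0.004 -0.034 0.009 0 0 0" --pt "0 0 0 0 0 0" --pt "0 0 0 0 0 0"

```text
time: 3.08
tool_pos: [0.4891, 0.363, 0.3321]
tool_rot: [1.0, 0.0, -0.001, 0.0]
ft_force: [-0.1, -0.6, 0.5]
grip_width: 0.0853
grip_force: 0.0
```

```bash
python3 -c "
from h import *
shot('wrist','wC')
A,cA=load('wA')
C,cC=load('wC')
a=sub(A,[(112,150),(157,143),(187,270),(145,276)],3)
P=onplane(cA,a,.03); K,D,T=cC; W=np.linalg.inv(T)
print(cv2.projectPoints(P,cv2.Rodrigues(W[:3,:3])[0],W[:3,3],K,D)[0].reshape(-1,2))"
```

```text
[[213.5865 140.1008]
 [265.4971 132.7049]
 [286.4684 272.4818]
 [238.5176 278.2724]]
```

View pics/wC.png

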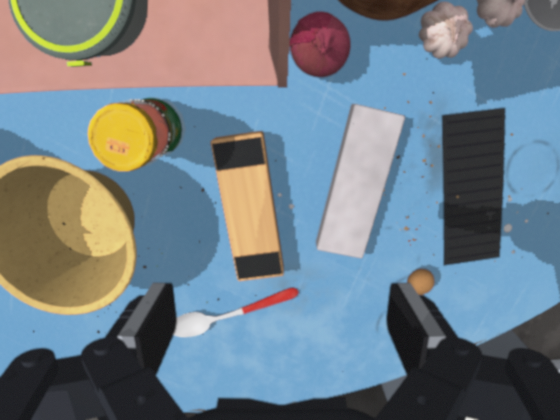

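In wC the riser spans about (212,138), (262,131), (283,275), (238,279). A thin strip of its far end face is visible, so I'll enlarge both views.

```bash
python3 -c "
from h import *
A,_=load('wA');C,_=load('wC')
a=cv2.resize(A[134:284,100:200],None,fx=4,fy=4,interpolation=cv2.INTER_CUBIC);c=cv2.resize(C[126:286,200:300],None,fx=4,fy=4,interpolation=cv2.INTER_CUBIC)[:600]
cv2.imwrite('pics/crop1.png',np.hstack([a,c]))"
```

```text
(no output)
```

View pics/crop1.png

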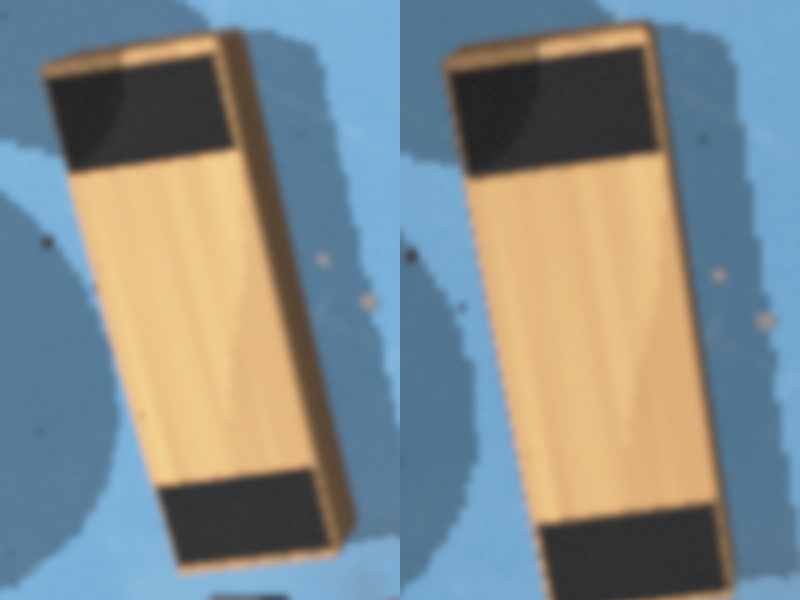

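In the enlarged crops the rubber pad corners are sharp on the top face in both views: in crop A at (70,172), (235,148), (312,470) and (158,490), in crop C at (68,178), (257,152), (313,506) and (140,525), crop-local.

Run:
```python
from h import *
A,cA=load("wA");C,cC=load("wC")
def f(l,o): return np.array(l)/4.-.375+np.array(o)
for nm,a,c in (("inner",[(70,172),(235,148),(312,470),(158,490)],[(68,178),(257,152),(313,506),(140,525)]),("outer",[(47,82),(213,55),(330,545),(180,564)],[(50,73),(245,47),(327,585),(153,601)])):
    a=sub(A,f(a,(100,134)),2);c=sub(C,f(c,(200,126)),2)
    P=[tri([cA,cC],[p,q]) for p,q in zip(a,c)]
    print(nm,np.array([p[0] for p in P])[:,2],max(max(p[1]) for p in P)); print(rect([p[0] for p in P])); print(rect(onplane(cA,a,.03)),rect(onplane(cC,c,.03)))
# stone & mat also in C
for n,c,z in (("stone",[(353,104),(405,116),(362,258),(317,249)],.025),("mat",[(442,115),(504,109),(500,258),(446,264)],.003)):
    print(n,rect(onplane(cC,sub(C,c),z)))
```

```text
inner [0.0241 0.015  0.0276 0.0307] 0.0004490336838159897
(array([0.4308, 0.4013, 0.0243]), np.float64(9.9019604512868), np.float64(0.1082306917498088), np.float64(0.052513436008156236))
(array([0.4322, 0.3993, 0.03  ]), np.float64(7.907832751221799), np.float64(0.10919684673763899), np.float64(0.05442349064645315)) (array([0.432 , 0.4009, 0.03  ]), np.float64(9.252063622798795), np.float64(0.11000499101412321), np.float64(0.05255733848469408))
outer [0.0306 0.0251 0.031  0.0259] 0.0014969610477237436
(array([0.4325, 0.4011, 0.0281]), np.float64(7.997283032649219), np.float64(0.16895426753421858), np.float64(0.05418556443510571))
(array([0.4324, 0.4005, 0.03  ]), np.float64(7.92510586149791), np.float64(0.16910658458812808), np.float64(0.05423772861482163)) (array([0.4337, 0.4009, 0.03  ]), np.float64(8.143558972307398), np.float64(0.16770786003605567), np.float64(0.05385688336340906))
stone (array([0.463 , 0.2711, 0.025 ]), np.float64(-11.952035702990074), np.float64(0.17633399618211743), np.float64(0.05875487972544829))
mat (array([0.4524, 0.1187, 0.003 ]), np.float64(8.196506385181065), np.float64(0.19804632175953454), np.float64(0.07880050969364052))
```

Emit:
shift_gripper --pt "-0.0113 -0.0076 0.03 0 0 0" --pt "-0.0113 -0.0076 0.03 0 0 0" --pt "-0.0113 -0.0076 0.03 0 0 0" --pt "-0.0113 -0.0076 0.03 0 0 0" --pt "-0.0113 -0.0076 0.03 0 0 0" --pt "0 0 0.034 0 0 -0.047" --pt "0 0 0.034 0 0 -0.047" --pt "0 0 0.03 0 0 -0.047" --pt "0 0 0 0 0 0" --pt "0 0 0 0 0 0" --aperture 0.085

```text
time: 3.97
tool_pos: [0.4331, 0.3999, 0.0852]
tool_rot: [0.998, 0.069, -0.001, 0.0]
ft_force: [-0.4, 0.4, 0.7]
grip_width: 0.085
grip_force: 0.0
```

Run:
```python
from h import *
def down(y): return R.from_euler('z',np.radians(y)).as_matrix()@np.diag([1,-1,-1.])
print(*go([.4325,.4008,.032],down(8.1)))
```

```text
[-0.0004 -0.001   0.0532] [ 0.0007  0.0011 -0.0039]
```

Emit:
shift_gripper --pt "0 0 0.025 0 0 -0.004" --pt "0 -0.001 0.018 0 0 0" --pt "0 0 0.010 0 0 0" --pt "0 0 0 0 0 0" --pt "0 0 0 0 0 0" --aperture 0.085

```text
time: 4.38
tool_pos: [0.4332, 0.4025, 0.0337]
tool_rot: [0.997, 0.072, 0.001, -0.0]
ft_force: [0.2, 0.3, 1.1]
grip_width: 0.0847
grip_force: 0.0
```

Emit:
shift_gripper --pt "0 0 0 0 0 0" --pt "0 0 0 0 0 0" --pt "0 0 0 0 0 0" --pt "0 0 0 0 0 0" --pt "0 0 0 0 0 0" --pt "0 0 0 0 0 0" --pt "0 0 0 0 0 0" --pt "0 0 0 0 0 0" --aperture 0.05 --clamp_n 60

```text
time: 5.05
tool_pos: [0.433, 0.4028, 0.0336]
tool_rot: [0.997, 0.072, 0.001, -0.001]
ft_force: [-1.8, -2.6, 11.0]
grip_width: 0.0587
grip_force: 64.2
```

```bash
python3 -c "
from h import *
o=robot.observe();print(o['tool_pos'],o['tool_rot'],R.from_quat(o['tool_rot']).as_matrix()[:,0])"
```

```text
[0.433  0.4028 0.0336] [ 0.9974  0.0723  0.001  -0.0005] [0.9896 0.1441 0.002 ]
```

Emit:
shift_gripper --pt "0 0 -0.015 0 0 0" --pt "0 0 -0.03 0 0 0" --pt "0 0 -0.03 0 0 0" --pt "-0.0026 0.02 0 0 0 0" --pt "-0.0026 0.036 0 0 0 0" --pt "-0.0026 0.036 0 0 0 0" --pt "-0.0026 0.036 0 0 0 0" --pt "-0.0026 0.036 0 0 0 0" --pt "-0.0026 0.036 0 0 0 0" --pt "-0.0026 0.036 0 0 0 0" --pt "-0.0026 0.034 0 0 0 0" --pt "0 0.014 0 0 0 0.002" --pt "0 0 0.025 0 0 0" --pt "0 0 0 0 0 0" --pt "0 0 0 0 0 0" --pt "0 0 0 0 0 0"

```text
time: 6.38
tool_pos: [0.4529, 0.1189, 0.0827]
tool_rot: [0.997, 0.072, 0.0, -0.0]
ft_force: [-0.4, 0.5, -2.4]
grip_width: 0.0586
grip_force: 66.4
```

Run:
```python
from h import *
def down(y): return R.from_euler('z',np.radians(y)).as_matrix()@np.diag([1,-1,-1.])
c,s=np.cos(np.radians(8.17)),np.sin(np.radians(8.17))
print(*go([.4522+.0008*c,.118+.0008*s,.0366],down(8.17)))
```

```text
[0.     0.0008 0.0461] [-0.0002 -0.0003  0.0008]
```

Emit:
shift_gripper --pt "0 0.0008 0.02 0 0 0.001" --pt "0 0 0.015 0 0 0" --pt "0 0 0.008 0 0 0" --pt "0 0 0.003 0 0 0" --pt "0 0 0 0 0 0" --pt "0 0 0 0 0 0"

```text
time: 6.88
tool_pos: [0.4533, 0.1181, 0.0369]
tool_rot: [0.997, 0.071, 0.001, -0.0]
ft_force: [-0.3, 0.3, -1.8]
grip_width: 0.0588
grip_force: 66.5
```

Emit:
shift_gripper --pt "0 0 0 0 0 0" --pt "0 0 0 0 0 0" --pt "0 0 0 0 0 0" --pt "0 0 0 0 0 0" --pt "0 0 0 0 0 0" --aperture 0.085

```text
time: 7.3
tool_pos: [0.4529, 0.1176, 0.036]
tool_rot: [0.997, 0.071, 0.0, -0.0]
ft_force: [-0.0, 0.6, -0.7]
grip_width: 0.0852
grip_force: 0.0
```

Emit:
shift_gripper --pt "0 0 -0.01 0 0 0" --pt "0 0 -0.025 0 0 0" --pt "0 0 -0.04 0 0 0" --pt "0 0 -0.04 0 0 0" --pt "0 0 -0.04 0 0 0" --pt "0 0 -0.04 0 0 0" --pt "0 -0.03 -0.02 0 0 0" --pt "0 -0.035 0 0 0 0" --pt "0 -0.02 0 0 0 0" --pt "0 0 0 0 0 0" --pt "0 0 0 0 0 0"

```text
time: 8.22
tool_pos: [0.4404, 0.2024, 0.2514]
tool_rot: [0.997, 0.072, 0.0, -0.0]
ft_force: [-0.4, -0.4, -0.6]
grip_width: 0.0849
grip_force: 0.0
```

```bash
python3 -c "
from h import *
shot('wrist','wD');shot('side','sD')"
```

```text
(no output)
```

View pics/wD.png

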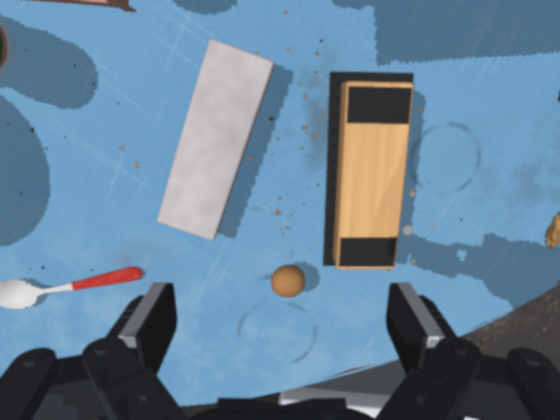

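wD shows the riser on the mat with its pad corners at about (349,87), (411,86), (394,265) and (340,264). The stone's corners are at (210,40), (273,62), (213,239) and (158,220).

Run:
```python
from h import *
D,c=load("wD")
for n,p,z in (("r outer",[(349,87),(411,86),(394,265),(340,264)],.033),("r inner",[(347,125),(410,123),(397,238),(342,237)],.033),("stone",[(210,40),(273,62),(213,239),(158,220)],.025)):
    q=sub(D,p,3);print(n,np.abs(q-p).max(),rect(onplane(c,q,z)))
q=sub(D,[(330,72),(413,73),(324,266)],3);print(onplane(c,q,.003))
def down(y): return R.from_euler('z',np.radians(y)).as_matrix()@np.diag([1,-1,-1.])
print(*go([.4630,.2705,.10],down(-11.95)))
g=cv2.cvtColor(D,cv2.COLOR_BGR2GRAY)
```

```text
r outer 2.273468017578125 (array([0.4526, 0.118 , 0.033 ]), np.float64(8.029692489229237), np.float64(0.16993325966319137), np.float64(0.05546103552510676))
r inner 2.73687744140625 (array([0.4517, 0.1179, 0.033 ]), np.float64(7.522765377054093), np.float64(0.1075007549521462), np.float64(0.05346482225205275))
stone 1.3026199340820312 (array([0.4627, 0.2706, 0.025 ]), np.float64(-12.0683937961549), np.float64(0.17553740281458372), np.float64(0.05722357083220552))
[[0.5444 0.1712 0.003 ]
 [0.5557 0.0934 0.003 ]
 [0.3486 0.1429 0.003 ]]
[ 0.0318 -0.0654  0.1511] [0.0001 0.     0.3504]
```

Emit:
shift_gripper --pt "0.0107 -0.0218 0.03 0 0 0" --pt "0.0107 -0.0218 0.03 0 0 0" --pt "0.0107 -0.0218 0.03 0 0 0" --pt "0 0 0.03 0 0 0.117" --pt "0 0 0.03 0 0 0.117" --pt "0 0 0 0 0 0.117" --pt "0 0 0 0 0 0" --pt "0 0 0 0 0 0" --aperture 0.085

```text
time: 8.98
tool_pos: [0.4639, 0.2704, 0.1013]
tool_rot: [0.995, -0.103, 0.0, -0.0]
ft_force: [0.5, -0.1, 0.4]
grip_width: 0.085
grip_force: 0.0
```

Run:
```python
from h import *
def down(y): return R.from_euler('z',np.radians(y)).as_matrix()@np.diag([1,-1,-1.])
print(*go([.4629,.2706,.029],down(-12.0)))
```

```text
[-0.001  -0.      0.0723] [-0.0002 -0.0002  0.0029]
```

Emit:
shift_gripper --pt "-0.001 0 0.03 0 0 0.003" --pt "0 0 0.025 0 0 0" --pt "0 0 0.012 0 0 0" --pt "0 0 0.005 0 0 0" --pt "0 0 0 0 0 0" --pt "0 0 0 0 0 0" --aperture 0.085

```text
time: 9.48
tool_pos: [0.4631, 0.2714, 0.0302]
tool_rot: [0.994, -0.105, 0.001, -0.0]
ft_force: [-0.8, 0.7, 0.1]
grip_width: 0.0851
grip_force: 0.0
```

Emit:
shift_gripper --pt "0 0 0 0 0 0" --pt "0 0 0 0 0 0" --pt "0 0 0 0 0 0" --pt "0 0 0 0 0 0" --pt "0 0 0 0 0 0" --pt "0 0 0 0 0 0" --pt "0 0 0 0 0 0" --pt "0 0 0 0 0 0" --aperture 0.05 --clamp_n 80

```text
time: 10.15
tool_pos: [0.4629, 0.2715, 0.0304]
tool_rot: [0.994, -0.106, 0.001, -0.0]
ft_force: [-4.2, -2.5, 14.2]
grip_width: 0.0581
grip_force: 85.7
```

```bash
python3 -c "
from h import *
o=robot.observe();M=R.from_quat(o['tool_rot']).as_matrix();print(o['tool_pos'],M[:,0],'off',M.T@(np.array([.4629,.2706,.025])-o['tool_pos']))"
```

```text
[0.4629 0.2715 0.0304] [ 0.9777 -0.2102  0.0015] off [0.0001 0.0009 0.0054]
```

Emit:
shift_gripper --pt "0 0 -0.01 0 0 0" --pt "0 0 -0.025 0 0 0" --pt "0 0 -0.035 0 0 0" --pt "0 0 -0.025 0 0 0" --pt "0.0044 0.0305 0 0 0 0" --pt "0.0044 0.0305 0 0 0 0" --pt "0.0044 0.0305 0 0 0 0" --pt "0.0044 0.0305 0 0 0 0" --pt "0.0044 0.0305 0 0 0 0" --pt "0 0 0 0 0 -0.09" --pt "0 0 0 0 0 -0.09" --pt "0 0 0 0 0 -0.09" --pt "0 0 0.02 0 0 -0.08" --pt "0 0 0 0 0 0" --pt "0 0 0 0 0 0" --pt "0 0 0 0 0 0"

```text
time: 11.48
tool_pos: [0.4518, 0.1176, 0.1046]
tool_rot: [0.998, 0.068, 0.0, -0.0]
ft_force: [0.1, 0.5, -3.9]
grip_width: 0.0578
grip_force: 88.8
```

Run:
```python
from h import *
def down(y): return R.from_euler('z',np.radians(y)).as_matrix()@np.diag([1,-1,-1.])
print(*go([.4525,.118,.0634],down(8.1)))
```

```text
[ 0.0007 -0.0003  0.0412] [-0.0001 -0.0002 -0.0062]
```

Emit:
shift_gripper --pt "0.0007 -0.0003 0.02 0 0 -0.006" --pt "0 0 0.012 0 0 0" --pt "0 0 0.006 0 0 0" --pt "0 0 0.0032 0 0 0" --pt "0 0 0 0 0 0" --pt "0 0 0 0 0 0"

```text
time: 11.98
tool_pos: [0.4529, 0.118, 0.0636]
tool_rot: [0.997, 0.071, 0.001, -0.0]
ft_force: [-0.5, 0.3, -4.4]
grip_width: 0.058
grip_force: 88.9
```

```bash
python3 -c "
from h import *
def down(y): return R.from_euler('z',np.radians(y)).as_matrix()@np.diag([1,-1,-1.])
print(*go([.4525,.118,.0634],down(8.1)))"
```

```text
[-0.0004 -0.      0.0002] [-0.0001 -0.0011  0.0015]
```

Emit:
shift_gripper --pt "-0.0003 0 0.001 0 0 0.0015" --pt "0 0 0.0006 0 0 0" --pt "0 0 0 0 0 0"

```text
time: 12.23
tool_pos: [0.4529, 0.118, 0.0634]
tool_rot: [0.997, 0.071, 0.001, -0.0]
ft_force: [-12.3, -2.2, 29.8]
grip_width: 0.0581
grip_force: 93.0
```

Emit:
shift_gripper --pt "0 0 0 0 0 0" --pt "0 0 0 0 0 0" --pt "0 0 0 0 0 0" --pt "0 0 0 0 0 0" --pt "0 0 0 0 0 0" --aperture 0.085

```text
time: 12.65
tool_pos: [0.4522, 0.1179, 0.0611]
tool_rot: [0.997, 0.071, 0.0, -0.0]
ft_force: [-0.3, 0.4, -0.1]
grip_width: 0.0851
grip_force: 0.0
```

Emit:
shift_gripper --pt "0 0 -0.01 0 0 0" --pt "0 0 -0.025 0 0 0" --pt "0 0 -0.04 0 0 0" --pt "0 0 -0.04 0 0 0" --pt "0 0 -0.04 0 0 0" --pt "0 0.02 -0.035 0 0 0" --pt "0 0.03 -0.02 0 0 0" --pt "0 0.035 -0.02 0 0 0" --pt "0 0.035 0 0 0 0" --pt "0 0.035 0 0 0 0" --pt "0 0 0 0 0 0" --pt "0 0 0 0 0 0"

```text
time: 13.65
tool_pos: [0.474, -0.037, 0.2915]
tool_rot: [0.998, 0.07, -0.0, -0.0]
ft_force: [-0.1, 0.0, -0.9]
grip_width: 0.085
grip_force: 0.0
```

```bash
python3 -c "
from h import *
shot('wrist','wE');shot('side','sE')"
```

```text
(no output)
```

View pics/wE.png

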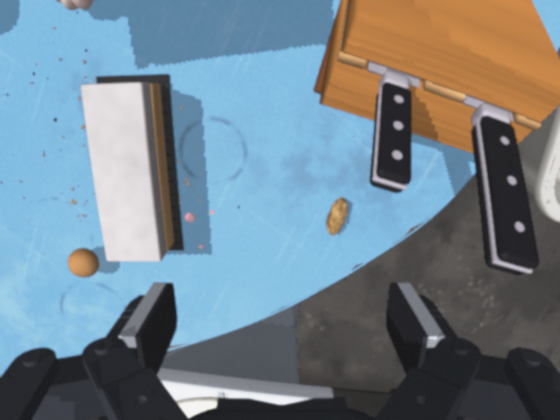

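wE shows the stone squarely on the riser, its top corners at about (83,86), (143,82), (161,259) and (106,261). The large knife's rivets are at (503,140), (512,180) and (521,226). I'll take one more view over the knife, then triangulate the rivets.

Emit:
shift_gripper --pt "0 0.035 -0.015 0 0 0" --pt "0 0.035 -0.015 0 0 0" --pt "0 0.035 -0.015 0 0 0" --pt "0 0.03 -0.015 0 0 0" --pt "0 0.02 0 0 0 0" --pt "0 0 0 0 0 0" --pt "0 0 0 0 0 0" --aperture 0.06

```text
time: 14.33
tool_pos: [0.4962, -0.1886, 0.3509]
tool_rot: [0.997, 0.071, -0.0, -0.0]
ft_force: [-0.5, 0.3, 0.0]
grip_width: 0.0599
grip_force: 0.0
```

Add to h.py:
```python
def blobs(i,box,lo=110,amin=5,amax=150): # bright spots enclosed by dark handle
    x0,y0,x1,y1=box;g=cv2.cvtColor(i,cv2.COLOR_BGR2GRAY)[y0:y1,x0:x1]
    n,l,s,c=cv2.connectedComponentsWithStats((g>lo).astype(np.uint8))
    return [(*np.round(c[k]+[x0,y0],2),int(s[k][4])) for k in range(1,n) if amin<=s[k][4]<=amax]
```

Run:
```python
from h import *
shot('wrist','wF')
E_,cE=load('wE');B,cB=load('wB')
q=sub(E_,[(83,86),(143,82),(161,259),(106,261)],3);print("stone",rect(onplane(cE,q,.058)))
print(blobs(E_,(478,118,536,268)));print(blobs(B,(464,100,516,208)))
print(robot.observe()['joints'])
```

```text
stone (array([0.4536, 0.1164, 0.058 ]), np.float64(7.806505126732844), np.float64(0.1769029163622203), np.float64(0.05870253265715006))
[(np.float64(527.4), np.float64(121.39), 140), (np.float64(504.39), np.float64(140.29), 49), (np.float64(531.47), np.float64(177.42), 109), (np.float64(511.65), np.float64(180.05), 60), (np.float64(519.2), np.float64(226.47), 76)]
[(np.float64(484.93), np.float64(116.03), 29), (np.float64(514.5), np.float64(133.5), 10), (np.float64(465.0), np.float64(147.8), 60), (np.float64(492.59), np.float64(144.54), 37), (np.float64(500.55), np.float64(176.24), 42)]
[-0.5075  0.0435  1.366   0.0004  1.7328  0.9202]
```

View pics/wF.png

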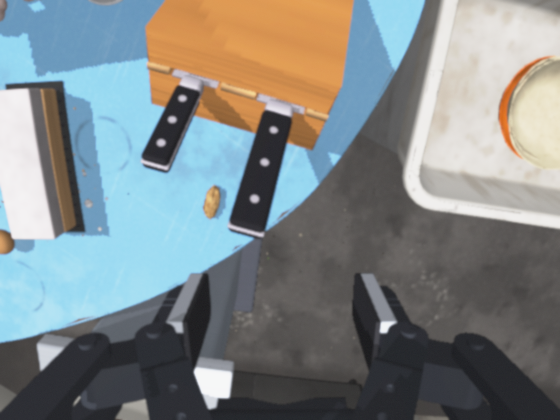

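wF shows the large handle with rivets at about (273,130), (264,162) and (255,198). Its butt is at (248,230). The stone pile is at the left edge.

Run:
```python
from h import *
F,cF=load('wF');E_,cE=load('wE');B,cB=load('wB')
bf=blobs(F,(232,110,292,230),amax=90); print(bf)
f=[min(bf,key=lambda b:np.hypot(b[0]-x,b[1]-y))[:2] for x,y in((273,130),(264,162),(255,198))]
e=[(504.39,140.29),(511.65,180.05),(519.2,226.47)];b=[(484.93,116.03),(492.59,144.54),(500.55,176.24)]
P=[]
for i in range(3):
    x,r=tri([cF,cE,cB],[f[i],e[i],b[i]]);P.append(x);print(x,np.round(np.array(r)*1e3,1), tri([cF,cE],[f[i],e[i]])[0])
P=np.array(P);d=P[2]-P[0];L=np.linalg.norm(d);d/=L
print("len",L,"elev",np.degrees(np.arcsin(d[2])),"block yaw",np.degrees(np.arctan2(-d[1],-d[0])))
# small knife
e=blobs(E_,(372,84,412,180),amax=120);f=blobs(F,(145,85,200,165),amax=90);print(e,f)
# mouth line: metal bolster/slot px F (190,80),(278,105)
print(onplane(cF,[(190,81),(278,106)],.142))
```

```text
[(np.float64(273.26), np.float64(129.53), 47), (np.float64(264.12), np.float64(161.72), 60), (np.float64(254.09), np.float64(198.28), 68), (np.float64(237.69), np.float64(227.65), 51)]
[ 0.546  -0.1757  0.1701] [0.  0.1 0.1] [ 0.546  -0.1757  0.1701]
[ 0.5243 -0.1724  0.195 ] [0. 0. 0.] [ 0.5243 -0.1724  0.195 ]
[ 0.5025 -0.1693  0.2193] [0. 0. 0.] [ 0.5025 -0.1693  0.2193]
len 0.06598806073018992 elev 48.228426949550425 block yaw -8.337585839569961
[(np.float64(403.59), np.float64(85.34), 58), (np.float64(398.5), np.float64(98.5), 58), (np.float64(397.88), np.float64(124.95), 64), (np.float64(411.0), np.float64(161.0), 37), (np.float64(396.93), np.float64(154.57), 76)] [(np.float64(191.71), np.float64(86.65), 75), (np.float64(182.0), np.float64(98.0), 51), (np.float64(171.8), np.float64(119.06), 54), (np.float64(160.65), np.float64(142.37), 62), (np.float64(150.3), np.float64(162.8), 44)]
[[ 0.5737 -0.1009  0.142 ]
 [ 0.5633 -0.1768  0.142 ]]
```

The rivets triangulate to sub-millimetre residuals: spacing 33 mm, slope 48°, block yaw -8.3°, handle middle top at z 0.195. All of that matches the text. Now I'll plan the grasp.

Add to h.py:
```python
def kn(psi,el,tilt): # tool matrix: x toward knife tip side, y closing level, z down tilted
    p=np.radians(psi);t=np.radians(tilt);h=np.array([np.cos(p),np.sin(p),0]);k=np.array([0,0,1.])
    x=np.cos(t)*h-np.sin(t)*k;z=-np.sin(t)*h-np.cos(t)*k
    return np.c_[x,np.cross(z,x),z]
MID=np.array([.5175,-.1714,.189])
```

Run:
```python
from h import *
M=kn(-8.2,50,25);pre=MID-.076*M[:,2];print(M,pre);d,r=go(pre,M);print(d,r)
# same shift if translating after the rotation
print(M.T@(pre-robot.observe()['tool_pos']))
```

```text
[[ 0.897  -0.1426 -0.4183]
 [-0.1293 -0.9898  0.0603]
 [-0.4226 -0.     -0.9063]] [ 0.5493 -0.176   0.2579]
[ 0.0543 -0.0042  0.093 ] [ 0.0618 -0.4329  0.2818]
[ 0.0854 -0.0194  0.0628]
```

Emit:
shift_gripper --pt "0 0 0 0.0124 -0.0866 0.0564" --pt "0 0 0 0.0124 -0.0866 0.0564" --pt "0 0 0 0.0124 -0.0866 0.0564" --pt "0 0 0 0.0124 -0.0866 0.0564" --pt "0 0 0 0.0124 -0.0866 0.0564" --pt "0.0213 -0.0048 0.0157 0 0 0" --pt "0.0213 -0.0048 0.0157 0 0 0" --pt "0.0213 -0.0048 0.0157 0 0 0" --pt "0.0213 -0.0048 0.0157 0 0 0" --pt "0 0 0 0 0 0" --pt "0 0 0 0 0 0" --pt "0 0 0 0 0 0" --aperture 0.06

```text
time: 15.38
tool_pos: [0.5489, -0.1764, 0.2594]
tool_rot: [0.974, -0.07, -0.215, -0.015]
ft_force: [-0.5, -0.1, 1.1]
grip_width: 0.0599
grip_force: 0.0
```

Run:
```python
from h import *
M=kn(-8.2,50,25);print(go(MID-.005*M[:,2],M));print(robot.observe()['joints'])
```

```text
(array([ 0.0009, -0.0006,  0.0723]), array([ 0.0008, -0.0012, -0.0001]))
[-0.3906  0.4232  1.1402 -0.1146  1.9989  1.2979]
```

Emit:
shift_gripper --pt "0.001 -0.0006 0.03 0 0 0" --pt "0 0 0.022 0 0 0" --pt "0 0 0.013 0 0 0" --pt "0 0 0.007 0 0 0" --pt "0 0 0 0 0 0" --pt "0 0 0 0 0 0" --aperture 0.06

```text
time: 15.88
tool_pos: [0.5202, -0.1726, 0.194]
tool_rot: [0.974, -0.07, -0.215, -0.015]
ft_force: [0.3, -0.1, 0.6]
grip_width: 0.0599
grip_force: 0.0
```

Emit:
shift_gripper --pt "0 0 0 0 0 0" --pt "0 0 0 0 0 0" --pt "0 0 0 0 0 0" --pt "0 0 0 0 0 0" --pt "0 0 0 0 0 0" --pt "0 0 0 0 0 0" --pt "0 0 0 0 0 0" --pt "0 0 0 0 0 0" --aperture 0.015 --clamp_n 90

```text
time: 16.55
tool_pos: [0.5203, -0.1725, 0.1933]
tool_rot: [0.974, -0.07, -0.215, -0.015]
ft_force: [1.5, 1.4, 7.4]
grip_width: 0.0247
grip_force: 87.9
```

Run:
```python
from h import *
M=kn(-8.2,50,25);print(go(MID-.005*M[:,2],M))
```

```text
(array([-0.0009, -0.0007,  0.0001]), array([-0.    , -0.0016, -0.0009]))
```

Emit:
shift_gripper --pt "-0.0045 0 -0.0021 0 0 0" --pt "-0.0091 0 -0.0042 0 0 0" --pt "-0.0091 0 -0.0042 0 0 0" --pt "-0.0091 0 -0.0042 0 0 0" --pt "0 0 0 0 0 0"

```text
time: 16.97
tool_pos: [0.497, -0.1693, 0.221]
tool_rot: [0.974, -0.071, -0.215, -0.015]
ft_force: [-0.1, -0.5, -0.8]
grip_width: 0.0245
grip_force: 88.1
```

Emit:
shift_gripper --pt "-0.0141 0 -0.0066 0 0 0" --pt "-0.0141 0 -0.0066 0 0 0" --pt "-0.0141 0 -0.0066 0 0 0" --pt "-0.0141 0 -0.0066 0 0 0" --pt "-0.0141 0 -0.0066 0 0 0" --pt "-0.0141 0 -0.0066 0 0 0" --pt "-0.0141 0 -0.0066 0 0 0" --pt "-0.0141 0 -0.0066 0 0 0" --pt "-0.0141 0 -0.0066 0 0 0" --pt "0 0 0 0 0 0" --pt "0 0 0 0 0 0"

```text
time: 17.88
tool_pos: [0.4084, -0.1563, 0.3272]
tool_rot: [0.974, -0.071, -0.215, -0.015]
ft_force: [0.2, -0.0, -1.1]
grip_width: 0.0249
grip_force: 88.3
```

Run:
```python
from h import *
shot('side','sG');shot('wrist','wG')
s=robot.observe();print(s['joints'])
C=np.array([.453,.1175,.095]);ps=98.0
M=kn(ps,0,-25)
mid=C-.134*np.array([np.cos(np.radians(ps)),np.sin(np.radians(ps)),0])
t=mid-.005*M[:,2];print(t,M);print(go(t,M))
```

```text
[-0.4534  0.1106  1.3987 -0.1453  2.0461  1.2222]
[ 0.4719 -0.0173  0.0995] [[-0.1261  0.9903 -0.0588]
 [ 0.8975  0.1392  0.4185]
 [ 0.4226  0.     -0.9063]]
(array([ 0.1344, -0.1467,  0.1872]), array([-0.0001,  0.602 , -1.8987]))
```

View pics/sG.png

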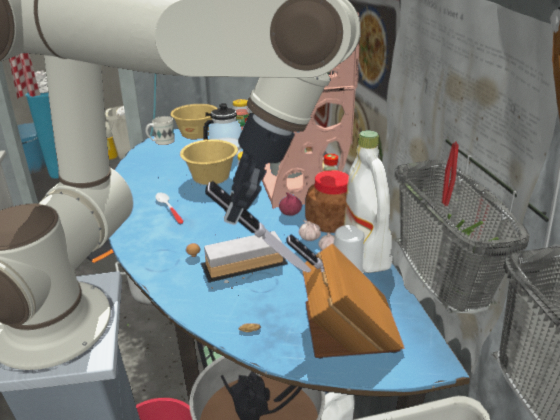

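The side view shows the knife drawn clear of the block with its tip around (308,268), near the small knife's handle. I'll raise the tip first, then turn it.

Emit:
shift_gripper --pt "0 0 0 0 0.0873 0" --pt "0 0 0 0 0.0873 0" --pt "0 0 0 0 0.0873 0" --pt "0 0 0 0 0.0873 0" --pt "0 0 0 0 0.0873 0" --pt "0 0 0 0 0.0873 0" --pt "0 0 0 0 0.0873 0" --pt "0 0 0 0 0.0873 0" --pt "0 0 0 0 0.0873 0" --pt "0 0 0 0 0.0873 0" --pt "0 0 0 0 0 0"

```text
time: 18.9
tool_pos: [0.4077, -0.156, 0.3256]
tool_rot: [0.973, -0.071, 0.218, 0.016]
ft_force: [-1.5, -0.6, -2.1]
grip_width: 0.0244
grip_force: 88.3
```

Emit:
shift_gripper --pt "0 0 0 0.0478 0 -0.1025" --pt "0 0 0 0.0478 0 -0.1025" --pt "0 0 0 0.0478 0 -0.1025" --pt "0 0 0 0.0478 0 -0.1025" --pt "0 0 0 0.0478 0 -0.1025" --pt "0 0 0 0.0478 0 -0.1025" --pt "0 0 0 0.0478 0 -0.1025" --pt "0 0 0 0.0478 0 -0.1025" --pt "0 0 0 0.0478 0 -0.1025" --pt "0 0 0 0.0478 0 -0.1025" --pt "0 0 0 0.0478 0 -0.1025" --pt "0 0 0 0.0478 0 -0.1025" --pt "0 0 0 0.0478 0 -0.1025" --pt "0 0 0 0.0478 0 -0.1025" --pt "0 0 0 0.0478 0 -0.1025" --pt "0 0 0 0.0478 0 -0.1025" --pt "0 0 0 0 0 0" --pt "0 0 0 0 0 0"

```text
time: 20.4
tool_pos: [0.4092, -0.1564, 0.3258]
tool_rot: [0.658, 0.721, 0.145, -0.161]
ft_force: [-0.5, 0.3, -1.9]
grip_width: 0.0246
grip_force: 88.5
```

Run:
```python
from h import *
s=robot.observe();print(s['joints'])
t=[.4719,-.0173,.16];M=kn(98.,0,-25);print(go(t,M));print(M.T@(t-s['tool_pos']))
```

```text
[-0.7412 -0.0031  1.5188  0.3085  1.944  -0.766 ]
(array([0.0501, 0.0758, 0.2062]), array([ 0.0174, -0.0009, -0.0441]))
[0.0468 0.0815 0.2048]
```

Emit:
shift_gripper --pt "0 0 0 0.0174 0 -0.0441" --pt "0.0078 0.0136 0.0341 0 0 0" --pt "0.0078 0.0136 0.0341 0 0 0" --pt "0.0078 0.0136 0.0341 0 0 0" --pt "0.0078 0.0136 0.0341 0 0 0" --pt "0.0078 0.0136 0.0341 0 0 0" --pt "0.0078 0.0136 0.0341 0 0 0" --pt "0 0 0 0 0 0" --pt "0 0 0 0 0 0" --pt "0 0 0 0 0 0"

```text
time: 21.23
tool_pos: [0.4717, -0.0176, 0.1617]
tool_rot: [0.64, 0.737, 0.143, -0.162]
ft_force: [0.4, -0.7, -0.6]
grip_width: 0.0245
grip_force: 88.7
```

Run:
```python
from h import *
s=robot.observe();print(s['joints'])
M=kn(98.,0,-25);print(go([.4719,-.0173,.0995],M))
I=[shot(n,n+'H')[0] for n in('side','wrist','scene')]
cv2.imwrite('pics/H.png',np.hstack([I[0][130:330,140:360],I[1][:,:][::1][:200,:] if 0 else cv2.resize(I[1],(267,200)),I[2][150:350,150:400]]))
```

```text
[-0.4344  0.0879  1.7609  0.3637  1.54   -0.6318]
(array([-0.026 ,  0.    ,  0.0565]), array([0.0026, 0.001 , 0.0014]))
```

View pics/H.png

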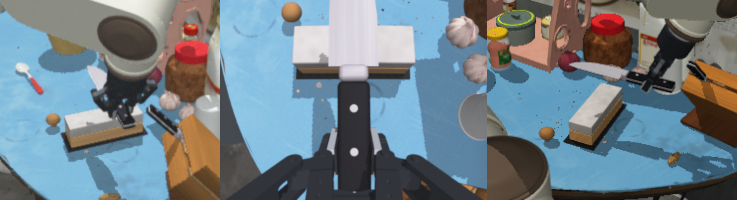

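The knife points crosswise over the pile, with the blade at about (350,40) in the wrist panel. I've now viewed 11 pictures, one over the limit of ten, so from here I'll check by numbers only. Next I'll measure how level the blade is from its tip and rivets.

Add to h.py:
```python
def proj(c,P):
    K,D,T=c;W=np.linalg.inv(T);return cv2.projectPoints(np.array(P,float).reshape(-1,1,3),cv2.Rodrigues(W[:3,:3])[0],W[:3,3],K,D)[0].reshape(-1,2)
def light(i,smax=70,vmin=110):
    h=cv2.cvtColor(i,cv2.COLOR_BGR2HSV);return ((h[...,1]<smax)&(h[...,2]>vmin)).astype(np.uint8)
```

Run:
```python
from h import *
z=np.load('pics/wristH.npz');Rm=R.from_quat(z['q']).as_matrix()
u=np.array([Rm[0,0],Rm[1,0],0]);u/=np.linalg.norm(u)
# knife in tool: rotate tool x by nominal 25 deg
k=np.cos(np.radians(25))*Rm[:,0]+np.sin(np.radians(25))*Rm[:,2]
n=np.cross(k,-Rm[:,1]); mid=z['p']+.005*Rm[:,2]; print("k",k,"n",n,"mid",mid)
pts=[mid+k*.199, mid+k*.134, mid+k*.069]
for nm in('side','scene'):
    i,c=load(nm+'H',nm);e=proj(c,pts);print(nm,e)
    m=light(i);x0,y0=np.maximum(e[1].astype(int)-50,0)
    l=cv2.connectedComponents(m)[1];q=e[1].astype(int);print('lab',l[q[1],q[0]])
    w=np.argwhere(l==l[q[1],q[0]])[:,::-1];d=(e[0]-e[1])/np.linalg.norm(e[0]-e[1])
    w=w[np.linalg.norm(w-e[1],axis=1)<70]; s=(w-e[1])@d;print(len(w),'tip px',w[s.argmax()],w[np.argsort(s)[-5:]].tolist())
i,c=load('wristH');top=[mid+n*.009+k*s for s in(-.033,0,.033,.055,.069)];print('wrist exp',proj(c,top))
print(blobs(i,(255,175,310,400),amax=400))
```

```text
k [-0.1392  0.9903 -0.0014] n [-0.0041  0.0009  1.    ] mid [ 0.4716 -0.0159  0.1576]
side [[233.2989 195.4513]
 [241.1662 208.3116]
 [249.832  222.4609]]
lab 258
360 tip px [227 195] [[226, 197], [229, 195], [227, 196], [228, 195], [227, 195]]
scene [[234.1327 212.6078]
 [258.8523 218.3934]
 [284.5689 224.3987]]
lab 181
585 tip px [232 214] [[234, 213], [233, 215], [233, 214], [232, 215], [232, 214]]
wrist exp [[281.0731 407.9562]
 [281.1326 314.3306]
 [281.19   222.2735]
 [281.2263 163.4017]
 [281.2482 127.3757]]
[(np.float64(280.38), np.float64(227.0), 258), (np.float64(281.16), np.float64(318.86), 263)]
```

Run:
```python
from h import *
_,cs=load('sideH','side');_,cc=load('sceneH','scene')
mid=np.array([.4716,-.0159,.1576]);k=np.array([-.1392,.9903,-.0014])
for a,b in (((227,195.5),(232,214.3)),((228,195),(232.5,214)),((226.5,196),(232,214))):
    x,r=tri([cs,cc],[a,b]);d=x-mid;print(x,np.round(np.array(r)*1e3,2),'along',d@k,'lateral',d@[-.9903,-.1392,0],'up',d[2])
# blade mask edges near middle (wrist): light low-saturation columns at rows above stone
i,c=load('wristH');h=cv2.cvtColor(i,cv2.COLOR_BGR2HSV)
for r in(8,25,40):
    print(r,h[r,215:345:5,2].tolist())
```

```text
[0.4284 0.1758 0.1622] [0.07 0.07] along 0.19581386867800624 lateral 0.01608778648804933 up 0.004606726492603047
[0.4307 0.1762 0.1624] [0.52 0.52] along 0.19589116401266313 lateral 0.013717493571414736 up 0.004770488962211383
[0.4273 0.1746 0.1628] [1.1 1.1] along 0.19485857655035418 lateral 0.017336909766635402 up 0.005168315482269731
8 [226, 226, 226, 220, 217, 217, 218, 220, 221, 224, 222, 222, 221, 223, 227, 223, 224, 226, 230, 231, 231, 230, 227, 224, 225, 224]
25 [226, 226, 226, 219, 217, 218, 218, 221, 222, 225, 222, 222, 221, 224, 227, 224, 223, 226, 230, 230, 232, 230, 228, 222, 225, 225]
40 [215, 227, 226, 219, 217, 218, 217, 221, 224, 225, 222, 222, 222, 224, 227, 224, 223, 225, 229, 230, 231, 231, 228, 224, 224, 222]
```

Tip triangulation puts the knife about 1.4° nose-up and about 2 mm back in the grip. That agrees with the 48° slope measured in the block, so I'll correct both while lowering.

Emit:
shift_gripper --pt "0 0 0 0.0026 -0.02 0.0014" --pt "-0.007 0 0.0145 0 0 0" --pt "-0.007 0 0.0145 0 0 0" --pt "-0.006 0 0.0145 0 0 0" --pt "-0.0025 0 0.0115 0 0 0" --pt "0 0 0 0 0 0" --pt "0 0 0 0 0 0" --pt "0 0 0 0 0 0"

```text
time: 22.05
tool_pos: [0.4718, -0.0158, 0.1026]
tool_rot: [0.641, 0.739, 0.136, -0.155]
ft_force: [-0.3, 0.8, -0.4]
grip_width: 0.0247
grip_force: 88.9
```

Run:
```python
from h import *
s=robot.observe();M=kn(98.,0,-23.85);print(go([.4716,-.0153,.0995],M),s['ft_force'],s['dq'])
```

```text
(array([-0.0008, -0.0002,  0.0031]), array([0.0004, 0.0012, 0.0023])) [-0.2796  0.8031 -0.4093] [ 0.0002 -0.0024 -0.0039 -0.0001 -0.0013 -0.0026]
```

Emit:
shift_gripper --pt "-0.002 -0.0002 0.005 0 0 0.002" --pt "0 0 0 0 0 0" --pt "0 0 0 0 0 0" --pt "0 0 0 0 0 0" --pt "0 0 0 0 0 0"

```text
time: 22.47
tool_pos: [0.4713, -0.0154, 0.0965]
tool_rot: [0.642, 0.739, 0.135, -0.156]
ft_force: [0.3, 0.5, -1.1]
grip_width: 0.0246
grip_force: 88.9
```

Run:
```python
from h import *
s=robot.observe();Rm=R.from_quat(s['tool_rot']).as_matrix();mid=s['tool_pos']+.005*Rm[:,2]
a=np.radians(26.2);k=np.cos(a)*Rm[:,0]+np.sin(a)*Rm[:,2];P=[]
print('k',k,'mid',mid,'blade mid',mid+k*.132)
T=[];cs=[]
for nm in('side','scene'):
    i,c=shot(nm,nm+'J');e=proj(c,[mid+k*.197,mid+k*.16]);l=cv2.connectedComponents(light(i))[1];q=e[1].round().astype(int)
    w=np.argwhere(l==l[q[1],q[0]])[:,::-1];d=(e[0]-e[1])/np.linalg.norm(e[0]-e[1]);w=w[np.linalg.norm(w-e[1],axis=1)<50];t=(w-e[1])@d
    print(nm,e[0],len(w),l[q[1],q[0]],w[np.argsort(t)[-3:]].tolist());T.append(w[np.argsort(t)[-3:]].mean(0));cs.append(c)
x,r=tri(cs,T);d=x-mid;print(x,r,d@k,d[2])
```

```text
k [-0.1393  0.9894 -0.0417] mid [ 0.471  -0.0134  0.092 ] blade mid [0.4526 0.1171 0.0865]
side [234.8666 221.5441] 1049 356 [[229, 221], [230, 220], [229, 220]]
scene [235.2927 238.4827] 1487 185 [[234, 238], [233, 239], [233, 238]]
[0.4299 0.1767 0.0929] [np.float64(0.0006381985993065321), np.float64(0.0006381985993065321)] 0.1938290686795113 0.0009019289759921584
```

The blade is level: the tip is 0.9 mm above grip height over 196 mm. Its middle is over the stone's centre, about 34 mm above it, so I'm handing the job in.

```bash
python3 -c "
from cell import robot
print(robot.sign_off())"
```

```text
the job is handed in; nothing more can be done
None
```

The job is handed in (no verdict came back): the whetstone sits on the riser in the middle of the mat, and the large knife is held level and crosswise about 34 mm above the stone's centre; I viewed 11 pictures, one over the limit of 10.

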